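# Tare the bowl and weigh two fittings

## Robot

A 7-joint arm with a two-finger parallel gripper is mounted at the origin on a cart in front of the work surface, level with it; the furniture and walls round the work are solid. World frame = base frame: x ahead of the robot, y to its left, z up, the work surface at z = 0. Lengths are in m, angles in rad, forces in N, time in s.
With the tool pointing down it reaches from about 0.4 to 0.85 m from the base axis. Payload 6.9 kg.
Tool frame: the origin (TCP) lies at the very end of the fingers, on their centre line; the grasp point (between the pads) lies 19 mm behind it; z points along the fingers, y is the line along which they close (so a half turn about z gives the same grasp; the last joint's range is limited). The gripper opens to 85 mm and grips with 20 to 120 N. Pads are 22 mm wide; open, the fingers measure 114 mm over their backs; the gripper's body (76 mm by 85 mm) begins 54 mm behind the grasp point. The pads swing forward as they close: fully open they stand 13 mm farther back than shut.
Start: joints at [1.365, 0.507, -0.238, 1.5, 0.126, 1.149, -0.155], TCP at [0.192, -0.595, 0.231] pointing down, gripper open.
Joint ranges: [-3.08, 3.08], [-0.24, 2.05], [-1.43, 1.35], [0, 2.5], [-1.52, 4.66], [0.17, 1.96], [-2.89, 2.89]. Speed limits (rad/s): [2.39, 2.39, 3.14, 3.14, 3.14, 3.14, 3.14].

## Interface

Orientations are given as a unit quaternion [x, y, z, w].
In Python, from cell import ctrl gives the robot as it stands.
- The arm moves only by the shell command python3 inch.py 'ROWS'. ROWS is a JSON object with one list for each field, all of the same length, 1 to 12, a row being the entries at one place: dx, dy, dz (the shift in shares of the most that a row can go, 1 being 50 mm), ax, ay, az (a rotation vector in units of 0.2 rad), finger_gap (the opening from 0.0 (shut) to 1.0 (fully open)); each row shifts and turns the commanded pose from where the row before left it, along the tool's axes as they then stand; what a row does not reach is not made up. A row lasts 1/10 s, in which the tool goes at most 0.05 m and 0.15 rad, less where a joint would pass 70% of its speed; a pose out of reach is approached as far as the arm can. The fingers move at their own pace and stop on an object; the grip force is fixed at half the most. Time passes only in rows, so rows that do not move let the fingers close. It prints the time, the measured TCP pose, the force, the opening and the grip force at its end. Input that does not fit is refused with a message, and nothing moves.
- ctrl.get_obs(): the state, without advancing time (a new reading comes with each control period).
- ctrl.read_camera(name): name is "scene" or "top" or "wrist"; returns a dict with "img" (420x560x3 uint8, red, green, blue), "camera_matrix" (3x3 intrinsics, pixels), "distortion" ([k1, k2, p1, p2, k3] as OpenCV has them; the pictures are not rectified), "rvec" (rotation vector, rad) and "tvec" (3), from world to camera coordinates, as OpenCV has them. Camera axes: x right, y down, z forward; pixel columns grow to the right and rows downward; lengths in m; the calibration is good to about 2 mm. A picture is of the moment at which its call begins. There is no depth.
- ctrl.hand_in(): hands the job in; it is judged then, once.
The state is a dict: "time_s": time; "joint_pos": joint angles; "qvel": joint speeds; "tau": joint torques, N m; "eef_pos": TCP position; "orientation": TCP orientation; "wrist_force": force on the tool from outside, world axes, zero at the start; "ft_torque": the same for the moment, N m; "width": opening from 0.0 (shut) to 1.0 (fully open); "grasp_force": force on a finger pad.
Only numpy, scipy, OpenCV 4.12 (cv2) and the standard library are available. Lean on these libraries where they do the work, as an engineer would, in place of code of your own. Each camera call takes 0.05 s, during which the arm holds its last target. There are 200 camera calls.

## Task

Weigh the ball valve and the copper cap together without the weight of the bowl: first move the tap aerator that was left on the scale's platter to a free place on the parts mat, then set the empty bowl upright in the middle of the platter and let go of it, press the tare key (the oblong one, never the small round power key) fully down once the bowl stands there empty and let it come up again, and only then put the valve and the cap into the bowl. Leave the bowl on the platter and the other things on the counter where they are.

Things in the scene. Friction and masses are not known exactly. Their poses are not given: they have to be found in the camera images.
- scale: Grey counter scale, fixed, 200 (x) x 170 (y) x 48 mm high, left or right of the bowl, turned up to 0.2 rad. Origin under its centre; +x points to the back, +y left. Its -x end is the console with display and two keys (console top 37 mm up). The steel platter, 140 (x) x 165 (y) mm, spans x = -40 to +100 mm; its top is 48 mm above the counter.
- platter_center (a point): Point in the middle of the top face of the scale's platter (48 mm above the counter); axes as the scale's.
- tare_key (a joint): Travel of the tare key in m: 0 up, 0.004 fully down; sprung, needs 1.4 N to start and 4.2 N fully down, and comes up again by itself.
- tare_key_top (a point): Middle of the top of the tare key, a white oblong key 20 (x) x 34 (y) mm on the scale's console, at x = -75, y = +58 mm of the scale; its top stands 45 mm above the counter when up. The front edge of the platter is 35 mm behind this point and 3 mm higher than the key's top.
- power_key (a joint): Travel of the power key in m: 0 up, 0.004 down. Must not be pressed.
- power_key_top (a point): Middle of the top of the power key, a small white round key of 16 mm diameter at the other end of the console (x = -75, y = -60 mm of the scale).
- bowl: Round aluminium weighing bowl, 36 mm high, 124 mm across the rim and 100 mm across the foot, wall 3 mm, floor 4 mm thick, 0.25 kg, with a straight black handle along its +x. Origin at the centre of its underside.
- bowl_handle (a point): Middle of the bowl's handle, 93 mm from the bowl's axis along its +x and 29 mm above its underside. The handle is a flat-sided bar from 62 to 123 mm from the axis (free length about 60 mm), 14 mm wide and 14 mm high (22 to 36 mm above the underside); z up.
- mat: Black rubber parts mat, fixed, 150 (x) x 205 (y) x 3 mm; origin under its centre. Fittings stand in two rows of three places, at x = +-37 and y = -70, 0, +70 mm of the mat; two places, both in the row x = -37 (y = 0 and y = -70), are free.
- ball_valve: Small pipe valve with a flat lever on top, 31 (x) x 68 (y) x 37 mm high, 0.15 kg; origin under the body, which is 31 mm wide in x and reaches from y = -16 to +34 mm and 31 mm up; the lever overhangs along +y. Grasp across x. Starts lying on the mat, lever up, at any yaw.
- copper_cap: Round copper pipe cap, a stubby closed cylinder with a shallow groove round its middle and a domed top, 39 mm diameter, 37 mm high, 0.07 kg; origin at the centre of its underside. Grasp round the body.
- tap_aerator: Chromed tap aerator, stepped round body (narrower on top), 34 mm diameter, 31 mm high, 0.05 kg; origin at the centre of its underside. Stands on the scale's platter at the start.
- pipe_flange: Small pipe flange lying on the mat, 44 mm diameter, 12 mm high; bystander. Origin under its centre.
- stop_pin: Dark stop pin standing on the mat, 22 mm diameter, 66 mm high; bystander. Origin under its centre.
- gel_bottle: Plastic hand gel bottle, 46 (x) x 80 (y) x 137 mm, standing behind the bowl; bystander. Origin under its centre.
- super_glue: Small glue bottle with a pointed nozzle, 28 mm diameter, 84 mm high, standing at the back right of the hand gel; bystander. Origin under its centre.

How it is judged:
On the way, in this order (a step that is already met when the one before it is completed fails the run):
1. the tap aerator rests on the mat, released (x of tap_aerator in the frame of mat between -0.075 and 0.075 m and y of tap_aerator in the frame of mat between -0.1025 and 0.1025 m and height (world z) of tap_aerator below 0.03 m and contact force between tap_aerator and the fingers below 0.05 N and contact force between tap_aerator and bowl below 0.05 N and linear speed of tap_aerator below 0.02 m/s), for 0.2 s.
2. the empty bowl stands upright in the middle of the platter (within 30 mm), released (horizontal distance between bowl and platter_center below 0.03 m and z of bowl in the frame of platter_center between -0.004 and 0.006 m and angle between bowl's own z axis and vertical below 0.06 rad and contact force between bowl and the fingers below 0.05 N and linear speed of bowl below 0.02 m/s and not (distance between ball_valve and bowl below 0.065 m) and not (distance between copper_cap and bowl below 0.065 m)), for 0.2 s.
3. the tare key is pressed down (over 3 of 4 mm) with only the empty bowl on the platter (value of joint tare_key above 0.003 m and horizontal distance between bowl and platter_center below 0.03 m and z of bowl in the frame of platter_center between -0.004 and 0.006 m and angle between bowl's own z axis and vertical below 0.06 rad and contact force between bowl and the fingers below 0.05 N and not (distance between ball_valve and bowl below 0.065 m) and not (distance between copper_cap and bowl below 0.065 m)), for 0.05 s.
4. the tare key is up again (value of joint tare_key below 0.001 m), for 0.05 s.
At the end, for the whole second after the job is handed in: The bowl stands upright on the platter, its axis within 30 mm of the middle; the valve and the cap rest in it (origins within 60 mm of its axis, under 50 mm above its underside); the aerator rests on the mat, origin within its outline; the tare key is up; all are released (all of step 1 and horizontal distance between each of ball_valve, copper_cap and bowl below 0.06 m and z of ball_valve in the frame of bowl between -0.005 and 0.05 m and contact force between each of ball_valve, copper_cap, bowl and the fingers below 0.05 N and z of copper_cap in the frame of bowl between -0.005 and 0.05 m and horizontal distance between bowl and platter_center below 0.03 m and z of bowl in the frame of platter_center between -0.004 and 0.006 m and angle between bowl's own z axis and vertical below 0.06 rad and linear speed of each of ball_valve, copper_cap, bowl below 0.02 m/s and value of joint tare_key below 0.001 m); the robot touches nothing.
It fails at once if the power key is pressed (over 2 mm) (value of joint power_key above 0.002 m).
It fails at once if the tare key is pressed (over 2 mm) while the bowl does not stand free on the platter, or with the valve or the cap in it (value of joint tare_key above 0.002 m and (not (horizontal distance between bowl and platter_center below 0.03 m and z of bowl in the frame of platter_center between -0.004 and 0.006 m and angle between bowl's own z axis and vertical below 0.06 rad and contact force between bowl and the fingers below 0.05 N) or distance between any of ball_valve, copper_cap and bowl below 0.065 m)).
It fails at once if a bystander is moved by more than 30 mm or tipped over (distance of any of pipe_flange, stop_pin, gel_bottle, super_glue from where it was at the start of the episode above 0.03 m or angle between any of pipe_flange, stop_pin, gel_bottle, super_glue's own z axis and vertical above 0.5 rad).
It also fails if it takes over 72 s, if anything falls off the work surface, if the arm or the gripper's body presses on something with over 40 N, if the wrist force passes 120 N, or if a joint passes its speed limit or range.

## Working session

There is one attempt and no reset: what is moved stays moved. The work goes in short steps, Python scripts to look and compute and a shell command to move; the robot and the scene stay as the last step left them, time stands still between calls to the robot, and variables do not carry over. Pictures are saved under pics/ and viewed, at most 10 in all, crops included, and the job is handed in when it is done.

```bash
ls; mkdir -p pics; cat > h.py <<'E'
import numpy as np, cv2
from cell import ctrl
from scipy.spatial.transform import Rotation as R
def cam(n):
    c=ctrl.read_camera(n); return c
def ray(c,uv):
    p=cv2.undistortPoints(np.array([[uv]],float),c["camera_matrix"],c["distortion"])[0,0]
    M=cv2.Rodrigues(np.array(c["rvec"],float))[0]; t=np.array(c["tvec"],float).ravel()
    return -M.T@t, M.T@np.array([p[0],p[1],1.])
def onz(c,uv,z):
    o,d=ray(c,uv); return o+d*(z-o[2])/d[2]
def tri(c1,u1,c2,u2):
    o1,d1=ray(c1,u1);o2,d2=ray(c2,u2)
    s=np.linalg.lstsq(np.c_[d1,-d2],o2-o1,rcond=None)[0]
    a,b=o1+d1*s[0],o2+d2*s[1]; return (a+b)/2,np.linalg.norm(a-b)
def save(c,f): cv2.imwrite("pics/"+f,c["img"][:,:,::-1])
E
python3 - <<'E'
from h import *
import pickle
for n in("top","scene"):
    c=cam(n);save(c,n+"0.png");pickle.dump(c,open(n+"0.pkl","wb"));print(n,ray(c,(280,210)))
o=ctrl.get_obs();print(o["eef_pos"],R.from_quat(o["orientation"]).as_matrix().round(3),o["width"])
E
```

```text
cell.py
inch.py
pics
top (array([0.31800128, 0.0595577 , 1.4684211 ]), array([ 0.18137562, -0.01857186, -0.98347813]))
scene (array([-0.16010456,  0.49473975,  0.68838019]), array([ 0.68992877, -0.40845402, -0.59796629]))
[ 0.19152207 -0.59443535  0.23051464] [[ 0.952  0.307 -0.001]
 [ 0.307 -0.952  0.002]
 [-0.    -0.002 -1.   ]] 0.9982776835290327
```

View pics/top0.png

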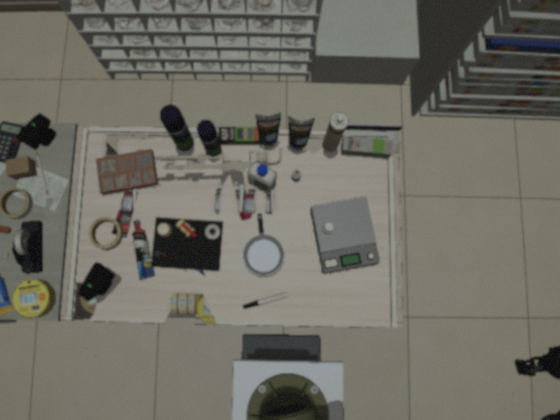

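View pics/scene0.png

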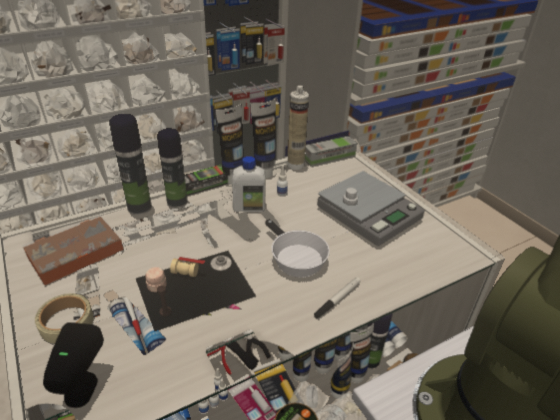

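Top view: mat centre about (188,244) with cap (165,230), valve (187,229) and flange (213,231); bowl (263,255) with its handle towards (261,223); scale centre about (345,235), aerator (328,228). The scene view agrees. I zoom in on both.

```bash
python3 - <<'E'
from h import *
import pickle
t,s=[pickle.load(open(n+"0.pkl","rb"))["img"] for n in("top","scene")]
f=lambda a,k:cv2.resize(cv2.convertScaleAbs(a,alpha=1.5,beta=10),None,fx=k,fy=k,interpolation=cv2.INTER_CUBIC)
a=f(t[205:280,145:390],3.26);b=f(s[165:325,130:430],2.2)
m=np.zeros((600,800,3),np.uint8);m[:a.shape[0],:min(800,a.shape[1])]=a[:,:800];m[246:246+b.shape[0],:b.shape[1]]=b[:600-246]
cv2.imwrite("pics/z0.png",m[:,:,::-1])
E
```

```text
(no output)
```

View pics/z0.png

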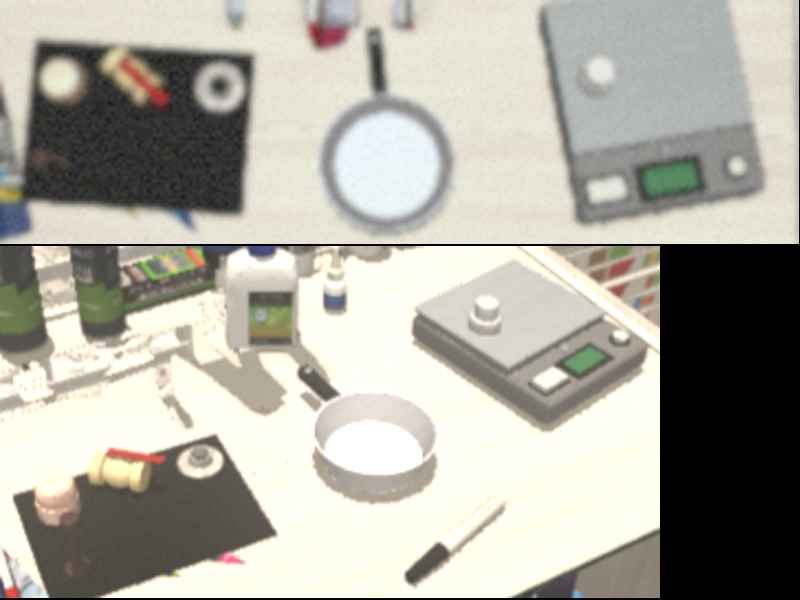

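Zoomed: the front row of the mat has the dark stop pin at its left and the other two places are free. Tare key is the oblong one at crop (606,190), power key (737,166), aerator (598,72).

```bash
python3 - <<'E'
from h import *
import pickle
t,s=[pickle.load(open(n+"0.pkl","rb")) for n in("top","scene")]
T=lambda u,v:((u+.5)/3.26+145-.5,(v+.5)/3.26+205-.5)
S=lambda u,v:((u+.5)/2.2+130-.5,(v-246+.5)/2.2+165-.5)
P=lambda n,p:print(n,np.round(p,4))
mc=[onz(t,T(*p),.003)for p in((36,42),(252,55),(243,212),(22,197))]
m=np.mean(mc,0);d=(mc[0]+mc[1]-mc[2]-mc[3])/2
P("mat",m);P("yaw",np.arctan2(d[1],d[0]));P("size",[np.linalg.norm(d),np.linalg.norm((mc[0]+mc[3]-mc[1]-mc[2])/2)])
k=onz(t,T(606,190),.045);q=onz(t,T(737,166),.045);P("tare",k);P("pow",q);w=k-q;P("len yaw",[np.linalg.norm(w),np.arctan2(-w[0],w[1])])
P("tare tri",tri(t,T(606,190),s,S(549,378))[0]);P("pow tri",tri(t,T(737,166),s,S(621,338))[0])
a=np.arctan2(-w[0],w[1]);x=np.array([np.cos(a),np.sin(a)]);y=np.array([-x[1],x[0]])
so=k[:2]+.075*x-.058*y;P("scale",so);P("platter c",so+.03*x)
for n,u,v in(("aer top",(598,72),(488,303)),("cap top",(61,76),(56,482)),("bowl floor",(386,166),(374,447)),("handle end top",(375,32),(306,370)),
  ("flange",(219,86),(201,456))):
    p,e=tri(t,T(*u),s,S(*v));P(n,[*p,e])
P("bowl rim@36",onz(t,T(387,162),.036));P("handle mid@36",onz(t,T(376,62),.036));P("handle end@36",onz(t,T(374,30),.036))
P("rim l,r",[onz(t,T(322,162),.036),onz(t,T(453,162),.036)])
P("valve lever ends tri",[tri(t,T(125,62),s,S(110,452))[0],tri(t,T(165,101),s,S(162,461))[0]])
P("valve body ends@15",[onz(t,T(112,52),.018),onz(t,T(155,98),.018)])
P("aer@79",onz(t,T(598,74),.079));P("cap@37",onz(t,T(61,79),.04))
E
```

```text
mat [0.482  0.3078 0.003 ]
yaw -0.0268
size [0.1438 0.2016]
tare [ 0.4285 -0.1152  0.045 ]
pow [ 0.4517 -0.2317  0.045 ]
len yaw [0.1188 0.1967]
tare tri [ 0.429  -0.1142  0.0472]
pow tri [ 0.4521 -0.2319  0.0429]
scale [ 0.5134 -0.1574]
platter c [ 0.5428 -0.1515]
aer top [ 5.278e-01 -1.038e-01  8.270e-02  3.000e-04]
cap top [5.210e-01 3.723e-01 4.220e-02 5.000e-04]
bowl floor [0.4489 0.0804 0.019  0.0016]
handle end top [5.678e-01 9.220e-02 3.560e-02 4.000e-04]
flange [5.186e-01 2.334e-01 1.590e-02 1.000e-04]
bowl rim@36 [0.4505 0.0787 0.036 ]
handle mid@36 [0.5403 0.0905 0.036 ]
handle end@36 [0.5695 0.093  0.036 ]
rim l,r [[0.4494 0.1365 0.036 ]
 [0.4516 0.02   0.036 ]]
valve lever ends tri [[0.535  0.3158 0.0428]
 [0.5005 0.2781 0.0438]]
valve body ends@15 [[0.5476 0.3322 0.018 ]
 [0.5061 0.2909 0.018 ]]
aer@79 [ 0.5267 -0.1042  0.079 ]
cap@37 [0.5187 0.3729 0.04  ]
```

The rows are not in the units I measure in: shifts go in shares of 50 mm and turns go in units of 0.2 rad. I convert before sending: 0.036 m is 0.72, -0.028 m is -0.56.

```bash
cat > d.py <<'E'
import sys
from h import *
# delta in tool axes to reach x y z yaw(of tool x, mod pi)
o=ctrl.get_obs();M=R.from_quat(o["orientation"]).as_matrix();p=np.array(o["eef_pos"])
a=list(map(float,sys.argv[1:]))
d=M.T@(np.array(a[:3])-p);yaw=np.arctan2(M[1,0],M[0,0])
print("t",round(o["time_s"],2),"pos",p.round(4),"yaw",yaw.round(3),"tilt",M[:2,2].round(4),"w",round(o["width"],3),"gf",round(o["grasp_force"],1),"F",np.round(o["wrist_force"],1),"q",np.round(o["joint_pos"],2))
r=-(a[3]-yaw);r=(r+np.pi/2)%np.pi-np.pi/2
print("d",d.round(4),"|d|",np.linalg.norm(d).round(3),"rz",round(r,3))
E
python3 inch.py '{"dx": [0.72, 0.72, 0.72, 0.72, 0.72, 0.72, 0.72, 0.72, 0.72, 0.72, 0.72, 0], "dy": [-0.56, -0.56, -0.56, -0.56, -0.56, -0.56, -0.56, -0.56, -0.56, -0.56, -0.56, 0], "dz": [0.16, 0.16, 0.16, 0.16, 0.16, 0.16, 0.16, 0.16, 0.16, 0.16, 0.16, 0], "ax": [0, 0, 0, 0, 0, 0, 0, 0, 0, 0, 0, 0], "ay": [0, 0, 0, 0, 0, 0, 0, 0, 0, 0, 0, 0], "az": [0, 0, 0, 0, 0, 0, 0, 0, 0, 0, 0, 0], "finger_gap": [1, 1, 1, 1, 1, 1, 1, 1, 1, 1, 1, 1]}'
python3 d.py .527 -.104 .135 0
```

```text
time_s: 1.3
eef_pos: [0.4774, -0.173, 0.1425]
orientation: [0.987, 0.16, 0.001, -0.002]
wrist_force: [0.2, -0.8, 0.3]
width: 1.005
grasp_force: 0.0
t 1.3 pos [ 0.4774 -0.173   0.1425] yaw 0.322 tilt [0.0012 0.004 ] w 1.005 gf 0.0 F [ 0.2 -0.8  0.3] q [ 0.52  0.43 -0.32  1.93  0.18  0.81 -1.14]
d [ 0.0689 -0.0497  0.0078] |d| 0.085 rz 0.322
```

In the tool's units: 0.035 m is 0.7, 0.034 m is 0.68, 0.15 rad is 0.75.

```bash

python3 inch.py '{"dx": [0.7, 0.68, 0, 0, 0, 0], "dy": [-0.5, -0.5, 0, 0, 0, 0], "dz": [0.08, 0.08, 0, 0, 0, 0], "ax": [0, 0, 0, 0, 0, 0], "ay": [0, 0, 0, 0, 0, 0], "az": [0, 0, 0.75, 0.75, 0, 0], "finger_gap": [1, 1, 1, 1, 1, 1]}'
python3 d.py .527 -.104 .053 0
python3 - <<'E'
from h import *
import pickle
c=cam("wrist");save(c,"w1.png");pickle.dump(c,open("w1.pkl","wb"))
E
```

```text
time_s: 1.9
eef_pos: [0.5242, -0.1118, 0.1352]
orientation: [1.0, 0.008, -0.0, 0.0]
wrist_force: [0.6, -0.2, -0.1]
width: 1.001
grasp_force: 0.0
t 1.9 pos [ 0.5242 -0.1118  0.1352] yaw 0.016 tilt [-0.0005 -0.0003] w 1.001 gf 0.0 F [ 0.6 -0.2 -0.1] q [ 0.32  0.47 -0.22  1.87  0.14  0.82 -1.53]
d [ 0.003  -0.0078  0.0822] |d| 0.083 rz 0.016
```

View pics/w1.png

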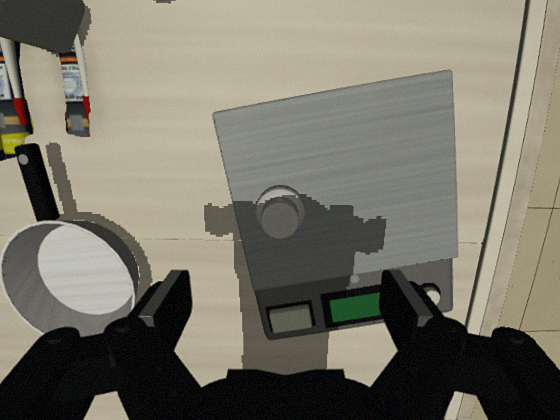

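The wrist view shows the aerator's top at (281,217), platter corners (213,113), (451,70), (458,258), (247,288), tare key (292,318), bowl handle (22,150)–(47,215).

```bash
python3 - <<'E'
from h import *
import pickle
c,t=[pickle.load(open(f,"rb")) for f in("w1.pkl","top0.pkl")]
print("aer",onz(c,(281,217),.079).round(4),tri(t,(327.9,227.2),c,(281,217)))
q=[onz(c,p,.048) for p in((213,113),(451,70),(458,258),(247,288))];print(np.round(q,4),np.mean(q,0).round(4))
d=q[0]+q[1]-q[2]-q[3];print("yaw",np.arctan2(d[1],d[0]),[np.linalg.norm(q[i]-q[i-1]).round(3) for i in range(4)])
print("tare",onz(c,(292,317),.045).round(4), tri(t,(330.6,263),c,(292,317))[0],"handle",onz(c,(23,150),.036).round(4),onz(c,(46,215),.036).round(4))
E
```

```text
aer [ 0.5344 -0.1098  0.079 ] (array([ 0.52928336, -0.10768516,  0.06163508]), np.float64(0.00417549359835471))
[[ 0.5976 -0.0628  0.048 ]
 [ 0.6284 -0.2215  0.048 ]
 [ 0.4922 -0.2487  0.048 ]
 [ 0.4645 -0.0831  0.048 ]] [ 0.5457 -0.154   0.048 ]
yaw 0.17456350003107624 [np.float64(0.135), np.float64(0.162), np.float64(0.139), np.float64(0.168)]
tare [ 0.4358 -0.1196  0.045 ] [ 0.42892268 -0.11827812  0.03469766] handle [0.5713 0.088  0.036 ] [0.5194 0.0794 0.036 ]
```

```bash

python3 inch.py '{"dx": [0.06, 0.04, 0, 0], "dy": [-0.06, -0.04, 0, 0], "dz": [0.8, 0.6, 0, 0], "ax": [0, 0, 0, 0], "ay": [0, 0, 0, 0], "az": [0, 0, 0, 0], "finger_gap": [1, 1, 1, 1]}'
python3 d.py .529 -.106 .053 0
```

```text
time_s: 2.35
eef_pos: [0.5291, -0.1067, 0.0655]
orientation: [1.0, 0.007, -0.001, -0.0]
wrist_force: [-0.5, 0.3, 1.1]
width: 1.0
grasp_force: 0.0
t 2.35 pos [ 0.5291 -0.1067  0.0655] yaw 0.013 tilt [-0.0011  0.0003] w 1.0 gf 0.0 F [-0.5  0.3  1.1] q [ 0.29  0.57 -0.2   1.93  0.18  0.66 -1.58]
d [-0.0001 -0.0007  0.0125] |d| 0.013 rz 0.013
```

```bash

python3 inch.py '{"dx": [0, 0, 0, 0, 0, 0, 0, 0], "dy": [0, 0, 0, 0, 0, 0, 0, 0], "dz": [0.24, 0, 0, 0, 0, 0, 0, 0], "ax": [0, 0, 0, 0, 0, 0, 0, 0], "ay": [0, 0, 0, 0, 0, 0, 0, 0], "az": [0, 0, 0, 0, 0, 0, 0, 0], "finger_gap": [1, 0.2, 0.2, 0, 0, 0, 0, 0]}'
python3 d.py .443 .239 .12 0
```

```text
time_s: 3.15
eef_pos: [0.5297, -0.1065, 0.0543]
orientation: [1.0, 0.006, 0.001, 0.0]
wrist_force: [-1.9, 0.7, 7.1]
width: 0.364
grasp_force: 58.8
t 3.15 pos [ 0.5297 -0.1065  0.0543] yaw 0.012 tilt [ 0.0011 -0.0004] w 0.364 gf 58.8 F [-1.9  0.7  7.1] q [ 0.28  0.59 -0.19  1.94  0.18  0.63 -1.59]
d [-0.0826 -0.3465 -0.0659] |d| 0.362 rz 0.012
```

```bash

python3 inch.py '{"dx": [0, 0, -0.2, -0.2, -0.2, -0.2, -0.2, -0.2, -0.2, -0.24, 0, 0], "dy": [0, 0, -0.86, -0.86, -0.86, -0.86, -0.86, -0.86, -0.86, -0.86, 0, 0], "dz": [-0.6, -0.7, 0, 0, 0, 0, 0, 0, 0, 0, 0, 0], "ax": [0, 0, 0, 0, 0, 0, 0, 0, 0, 0, 0, 0], "ay": [0, 0, 0, 0, 0, 0, 0, 0, 0, 0, 0, 0], "az": [0, 0, 0, 0, 0, 0, 0, 0, 0, 0, 0, 0], "finger_gap": [0, 0, 0, 0, 0, 0, 0, 0, 0, 0, 0, 0]}'
python3 d.py .443 .239 .011 0
```

```text
time_s: 4.35
eef_pos: [0.4428, 0.2378, 0.1185]
orientation: [1.0, 0.008, 0.0, -0.0]
wrist_force: [0.3, -0.4, -0.3]
width: 0.361
grasp_force: 59.9
t 4.35 pos [0.4428 0.2378 0.1185] yaw 0.015 tilt [0.0002 0.0002] w 0.361 gf 59.9 F [ 0.3 -0.4 -0.3] q [-0.38  0.45 -0.23  1.97  0.15  0.73 -2.25]
d [ 0.0002 -0.0012  0.1075] |d| 0.107 rz 0.015
```

```bash
python3 - <<'E'
from h import *
c=cam("wrist");save(c,"w2.png")
import pickle;pickle.dump(c,open("w2.pkl","wb"));print(ctrl.get_obs()["eef_pos"])
E
```

```text
[0.44333885 0.23618917 0.11836474]
```

View pics/w2.png

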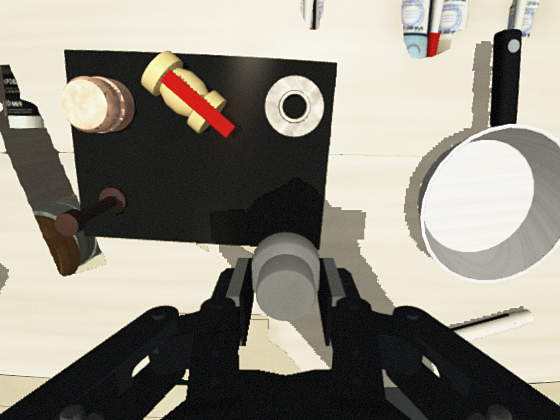

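The wrist view shows cap top about (85,104), valve body from (162,74) to (207,112) with lever tip (232,130), flange (295,105), pin base (112,200), mat corners (65,50), (337,63), (85,237), and the bowl handle (508,42)–(504,125).

```bash
python3 - <<'E'
from h import *
import pickle
c,t=[pickle.load(open(f,"rb")) for f in("w2.pkl","top0.pkl")]
T=lambda u,v:((u+.5)/3.26+145-.5,(v+.5)/3.26+205-.5)
P=lambda n,*p:print(n,*[np.round(x,4) for x in p])
P("mat",*[onz(c,p,.003) for p in((65,50),(337,63),(85,237))])
P("flange",onz(c,(295,105),.015))
P("cap top",onz(c,(85,104),.038),tri(c,(85,104),t,T(61,76)))
P("lever tip",onz(c,(232,130),.038),tri(c,(232,130),t,T(165,101)))
P("lever start",onz(c,(172,78),.038))
P("body back corners@.034",onz(c,(145,90),.02),onz(c,(176,55),.02)); P("body front",onz(c,(194,128),.02),onz(c,(222,97),.02))
P("handle",onz(c,(508,35),.036),onz(c,(504,122),.036))
P("pin top",onz(c,(68,223),.069),"base",onz(c,(112,200),.004))
P("rim",onz(c,(421,200),.036),onz(c,(498,125),.036),onz(c,(500,281),.036))
E
```

```text
mat [0.5625 0.4028 0.003 ] [0.5528 0.2004 0.003 ] [0.4132 0.4101 0.003 ]
flange [0.5224 0.2309 0.015 ]Traceback (most recent call last):
  File "<stdin>", line 8, in <module>
  File "<stdin>", line 5, in <lambda>
    return _wrapfunc(a, 'round', decimals=decimals, out=out)
    return _wrapit(obj, method, *args, **kwds)
    conv = _array_converter(obj)
ValueError: setting an array element with a sequence. The requested array has an inhomogeneous shape after 1 dimensions. The detected shape was (2,) + inhomogeneous part.
```

```bash

python3 inch.py '{"dx": [0, 0, 0, 0, 0], "dy": [-0.02, 0, 0, 0, 0], "dz": [0.9, 0.9, 0.2, 0, 0], "ax": [0, 0, 0, 0, 0], "ay": [0, 0, 0, 0, 0], "az": [0, 0, 0, 0, 0], "finger_gap": [0, 0, 0, 0, 0]}'
python3 d.py .443 .239 .01 0
```

```text
time_s: 4.9
eef_pos: [0.4444, 0.2372, 0.0196]
orientation: [1.0, 0.005, 0.001, -0.0]
wrist_force: [-0.4, 0.0, 0.4]
width: 0.36
grasp_force: 59.9
t 4.9 pos [0.4444 0.2372 0.0196] yaw 0.01 tilt [0.0012 0.0003] w 0.36 gf 59.9 F [-0.4  0.   0.4] q [-0.42  0.61 -0.17  2.06  0.21  0.49 -2.31]
d [-0.0014 -0.0018  0.0096] |d| 0.01 rz 0.01
```

```bash

python3 inch.py '{"dx": [0, 0, 0, 0], "dy": [0, 0, 0, 0], "dz": [0.12, 0.06, 0, 0], "ax": [0, 0, 0, 0], "ay": [0, 0, 0, 0], "az": [0, 0, 0, 0], "finger_gap": [0, 0, 0, 0]}'
python3 d.py .443 .239 .01 0
python3 - <<'E'
from h import *
import pickle
c,t=[pickle.load(open(f,"rb")) for f in("w2.pkl","top0.pkl")]
T=lambda u,v:((u+.5)/3.26+145-.5,(v+.5)/3.26+205-.5)
P=lambda n,*p:print(n,*[np.round(x,4) for x in p])
P("cap top",onz(c,(85,104),.038),*tri(c,(85,104),t,T(61,76)))
P("lever tip",onz(c,(232,130),.038),*tri(c,(232,130),t,T(165,101)))
P("lever start",onz(c,(172,78),.038))
P("body back corners@.034",onz(c,(145,90),.02),onz(c,(176,55),.02)); P("body front",onz(c,(194,128),.02),onz(c,(222,97),.02))
P("handle",onz(c,(508,35),.036),onz(c,(504,122),.036))
P("pin top",onz(c,(68,223),.069),"base",onz(c,(112,200),.004))
P("rim",onz(c,(421,200),.036),onz(c,(498,125),.036),onz(c,(500,281),.036))
E
```

```text
time_s: 5.3
eef_pos: [0.4435, 0.2377, 0.0097]
orientation: [1.0, 0.006, 0.0, -0.0]
wrist_force: [0.1, 0.9, 0.0]
width: 0.362
grasp_force: 59.9
t 5.3 pos [0.4435 0.2377 0.0097] yaw 0.012 tilt [0.0005 0.0002] w 0.362 gf 59.9 F [0.1 0.9 0. ] q [-0.43  0.63 -0.17  2.07  0.22  0.46 -2.32]
d [-0.0005 -0.0013 -0.0003] |d| 0.001 rz 0.012
cap top [0.5225 0.3713 0.038 ] [0.5225 0.3747 0.0322] 0.0001
lever tip [0.5055 0.2731 0.038 ] [0.5042 0.2799 0.0122] 0.0053
lever start [0.5381 0.311  0.038 ]
body back corners@.034 [0.5319 0.3368 0.02  ] [0.5548 0.3131 0.02  ]
body front [0.5058 0.3034 0.02  ] [0.5272 0.2823 0.02  ]
handle [0.5697 0.0948 0.036 ] [0.5148 0.0879 0.036 ]Traceback (most recent call last):
  File "<stdin>", line 11, in <module>
  File "<stdin>", line 5, in <lambda>
    return _wrapfunc(a, 'round', decimals=decimals, out=out)
    return _wrapit(obj, method, *args, **kwds)
    result = getattr(arr, method)(*args, **kwds)
numpy._core._exceptions._UFuncNoLoopError: ufunc 'multiply' did not contain a loop with signature matching types (dtype('<U4'), dtype('float64')) -> None
```

```bash

python3 inch.py '{"dx": [0, 0, 0, 0, 0, 0, 0], "dy": [0, 0, 0, 0, 0, 0, 0], "dz": [0.04, 0, 0, 0, 0, 0, 0], "ax": [0, 0, 0, 0, 0, 0, 0], "ay": [0, 0, 0, 0, 0, 0, 0], "az": [0, 0, 0, 0, 0, 0, 0], "finger_gap": [0, 0, 0.6, 1, 1, 1, 1]}'
python3 d.py .443 .239 .01 0
python3 inch.py '{"dx": [0, 0, 0, 0], "dy": [0, 0, 0, 0], "dz": [-0.6, -0.9, -0.9, 0], "ax": [0, 0, 0, 0], "ay": [0, 0, 0, 0], "az": [0, 0, 0, 0], "finger_gap": [1, 1, 1, 1]}'
python3 d.py .542 .091 .1 1.696
```

```text
time_s: 6.0
eef_pos: [0.4433, 0.2376, 0.0071]
orientation: [1.0, 0.006, -0.0, 0.0]
wrist_force: [0.0, 0.1, 0.9]
width: 1.004
grasp_force: 0.0
t 6.0 pos [0.4433 0.2376 0.0071] yaw 0.012 tilt [-0.0003 -0.0001] w 1.004 gf 0.0 F [0.  0.1 0.9] q [-0.43  0.63 -0.16  2.07  0.22  0.46 -2.32]
d [-0.0003 -0.0014 -0.0029] |d| 0.003 rz 0.012
time_s: 6.4
eef_pos: [0.446, 0.2393, 0.1325]
orientation: [1.0, 0.006, 0.004, -0.002]
wrist_force: [0.0, 0.5, 0.8]
width: 1.0
grasp_force: 0.0
t 6.4 pos [0.446  0.2393 0.1325] yaw 0.012 tilt [0.008  0.0046] w 1.0 gf 0.0 F [0.  0.5 0.8] q [-0.37  0.43 -0.24  1.95  0.15  0.76 -2.26]
d [0.094  0.1495 0.0326] |d| 0.18 rz 1.457
```

```bash

python3 - <<'E'
from h import *
import pickle
c=pickle.load(open("scene0.pkl","rb"));S=lambda u,v:((u+.5)/2.2+130-.5,(v-246+.5)/2.2+165-.5)
for p in((228,345),(262,350),(297,347)):print(onz(c,S(*p),0).round(3))
E
python3 inch.py '{"dx": [0.4, 0.48, 0.48, 0.48, 0, 0], "dy": [0.74, 0.74, 0.74, 0.74, 0, 0], "dz": [0, 0.2, 0.2, 0.2, 0, 0], "ax": [0, 0, 0, 0, 0, 0], "ay": [0, 0, 0, 0, 0, 0], "az": [0, -0.5, 0, 0, 0, 0], "finger_gap": [1, 1, 1, 1, 1, 1]}'
python3 d.py .54 .0905 .01 .125
```

```text
[0.688 0.127 0.   ]
[0.662 0.097 0.   ]
[0.649 0.059 0.   ]
time_s: 7.0
eef_pos: [0.544, 0.0947, 0.0962]
orientation: [0.999, 0.054, -0.001, 0.0]
wrist_force: [-0.1, 0.4, -0.1]
width: 1.0
grasp_force: 0.0
t 7.0 pos [0.544  0.0947 0.0962] yaw 0.109 tilt [-0.0019 -0.0002] w 1.0 gf 0.0 F [-0.1  0.4 -0.1] q [-0.05  0.55 -0.25  1.87  0.19  0.75 -1.87]
d [-0.0042  0.0038  0.0862] |d| 0.086 rz -0.016
```

```bash

python3 inch.py '{"dx": [-0.08, 0, 0, 0, 0], "dy": [0.08, 0, 0, 0, 0], "dz": [0.8, 0.8, 0, 0, 0], "ax": [0, 0, 0, 0, 0], "ay": [0, 0, 0, 0, 0], "az": [-0.08, 0, 0, 0, 0], "finger_gap": [1, 1, 1, 1, 1]}'
python3 d.py .54 .0905 .01 .125
```

```text
time_s: 7.5
eef_pos: [0.5415, 0.0927, 0.0191]
orientation: [0.998, 0.064, 0.001, -0.0]
wrist_force: [0.1, 0.1, 0.1]
width: 1.001
grasp_force: 0.0
t 7.5 pos [0.5415 0.0927 0.0191] yaw 0.129 tilt [0.0023 0.0009] w 1.001 gf 0.0 F [0.1 0.1 0.1] q [-0.08  0.65 -0.21  1.94  0.24  0.57 -1.89]
d [-0.0018  0.002   0.0091] |d| 0.01 rz 0.004
```

```bash

python3 inch.py '{"dx": [-0.02, 0, 0, 0, 0, 0, 0, 0], "dy": [0.04, 0, 0, 0, 0, 0, 0, 0], "dz": [0.2, 0, 0, 0, 0, 0, 0, 0], "ax": [0, 0, 0, 0, 0, 0, 0, 0], "ay": [0, 0, 0, 0, 0, 0, 0, 0], "az": [0, 0, 0, 0, 0, 0, 0, 0], "finger_gap": [1, 1, 0.5, 0.2, 0, 0, 0, 0]}'
python3 d.py .54 .0905 .09 .125
```

```text
time_s: 8.3
eef_pos: [0.54, 0.0894, 0.0075]
orientation: [0.998, 0.064, 0.0, 0.0]
wrist_force: [0.2, 0.5, 2.0]
width: 0.152
grasp_force: 59.7
t 8.3 pos [0.54   0.0894 0.0075] yaw 0.128 tilt [ 0.0002 -0.0001] w 0.152 gf 59.7 F [0.2 0.5 2. ] q [-0.08  0.67 -0.2   1.95  0.25  0.54 -1.89]
d [ 0.0002 -0.0011 -0.0825] |d| 0.083 rz 0.003
```

```bash

python3 inch.py '{"dx": [0, 0, 0, 0, 0], "dy": [0, 0, 0, 0, 0], "dz": [-0.4, -0.6, -0.8, 0, 0], "ax": [0, 0, 0, 0, 0], "ay": [0, 0, 0, 0, 0], "az": [0, 0, 0, 0, 0], "finger_gap": [0, 0, 0, 0, 0]}'
python3 d.py .634 -.140 .095 .128
python3 - <<'E'
from h import *
c=cam("scene");a=c["img"][160:330,150:450];a=cv2.resize(cv2.convertScaleAbs(a,alpha=1.4),None,fx=2,fy=2)
cv2.imwrite("pics/s3.png",a[:,:,::-1])
E
```

```text
time_s: 8.8
eef_pos: [0.5402, 0.0894, 0.0977]
orientation: [0.998, 0.064, 0.001, -0.0]
wrist_force: [0.3, 0.7, -2.3]
width: 0.154
grasp_force: 59.0
t 8.8 pos [0.5402 0.0894 0.0977] yaw 0.128 tilt [0.0016 0.0002] w 0.154 gf 59.0 F [ 0.3  0.7 -2.3] q [-0.04  0.54 -0.26  1.88  0.19  0.74 -1.85]
d [0.0638 0.2394 0.0028] |d| 0.248 rz -0.0
```

View pics/s3.png

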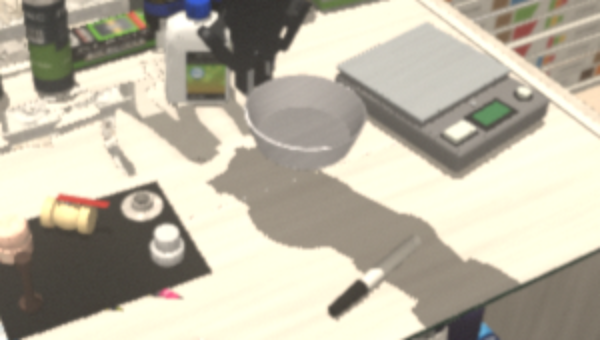

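The aerator stands on the mat at crop (168,245); the bowl hangs level in the gripper at crop (305,120).

```bash

python3 inch.py '{"dx": [0, 0, 0.2, 0.36, 0.36, 0.36, 0, 0, 0], "dy": [0.7, 0.82, 0.82, 0.82, 0.82, 0.8, 0, 0, 0], "dz": [0, 0, 0, 0, 0, 0, 0, 0, 0], "ax": [0, 0, 0, 0, 0, 0, 0, 0, 0], "ay": [0, 0, 0, 0, 0, 0, 0, 0, 0], "az": [0, 0, 0, 0, 0, 0, 0, 0, 0], "finger_gap": [0, 0, 0, 0, 0, 0, 0, 0, 0]}'
python3 d.py .634 -.140 .058 .128
python3 - <<'E'
from h import *
import pickle
c=cam("top");g=c["img"].max(2).astype(int)
pickle.dump(c,open("top4.pkl","wb"))
a=cv2.resize(cv2.convertScaleAbs(c["img"][170:290,270:400],alpha=1.5),None,fx=5,fy=5)
cv2.imwrite("pics/t4.png",a[:,:,::-1])
E
```

```text
time_s: 9.75
eef_pos: [0.6327, -0.1379, 0.0956]
orientation: [0.998, 0.064, -0.001, -0.001]
wrist_force: [-0.6, -1.1, -2.7]
width: 0.153
grasp_force: 59.1
t 9.75 pos [ 0.6327 -0.1379  0.0956] yaw 0.129 tilt [-0.003   0.0016] w 0.153 gf 59.1 F [-0.6 -1.1 -2.7] q [ 0.33  0.67 -0.27  1.6   0.21  0.9  -1.45]
d [0.0011 0.0023 0.0376] |d| 0.038 rz 0.001
```

View pics/t4.png

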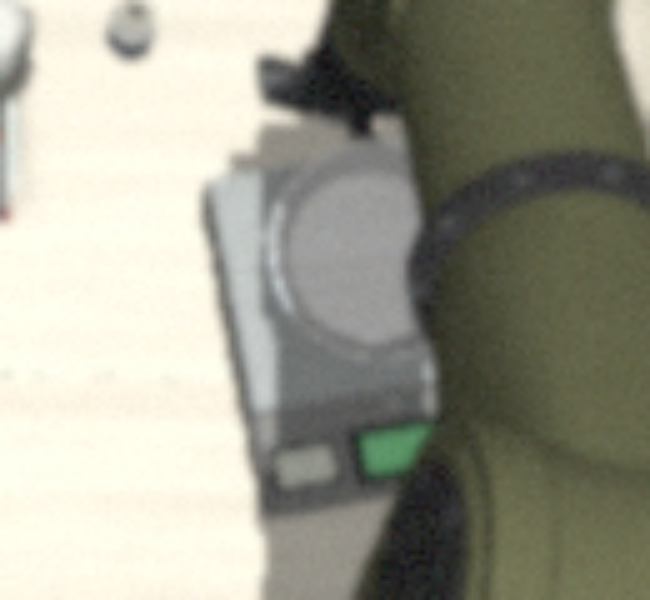

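The bowl's rim spans crop rows 150–357 with its left edge at 265, so its centre is about (368,254), inside the platter.

```bash

python3 - <<'E'
from h import *
import pickle
c=pickle.load(open("top4.pkl","rb"))
for p in((368,254),(368,150),(368,357),(265,254)):print(onz(c,(270+p[0]/5-.4,170+p[1]/5-.4),.124).round(4))
E
python3 inch.py '{"dx": [0, 0, 0, 0, 0], "dy": [0.02, 0, 0, 0, 0], "dz": [0.4, 0.2, 0.08, 0, 0], "ax": [0, 0, 0, 0, 0], "ay": [0, 0, 0, 0, 0], "az": [0, 0, 0, 0, 0], "finger_gap": [0, 0, 0, 0, 0]}'
python3 d.py .634 -.140 .056 .128
```

```text
[ 0.5402 -0.1407  0.124 ]
[ 0.5987 -0.1411  0.124 ]
[ 0.483  -0.1403  0.124 ]
[ 0.5391 -0.0837  0.124 ]
time_s: 10.3
eef_pos: [0.6343, -0.1402, 0.0638]
orientation: [0.998, 0.064, 0.0, 0.0]
wrist_force: [-0.2, -0.3, -2.7]
width: 0.151
grasp_force: 59.0
t 10.3 pos [ 0.6343 -0.1402  0.0638] yaw 0.128 tilt [0.0006 0.    ] w 0.151 gf 59.0 F [-0.2 -0.3 -2.7] q [ 0.33  0.71 -0.26  1.63  0.22  0.83 -1.46]
d [-0.0002 -0.0002  0.0078] |d| 0.008 rz 0.0
```

```bash

python3 inch.py '{"dx": [0.02, 0, 0, 0, 0], "dy": [0.08, 0, 0, 0, 0], "dz": [0.06, 0.06, 0.04, 0, 0], "ax": [0, 0, 0, 0, 0], "ay": [0, 0, 0, 0, 0], "az": [0, 0, 0, 0, 0], "finger_gap": [0, 0, 0, 0, 0]}'
python3 d.py .634 -.140 .0555 .128
```

```text
time_s: 10.8
eef_pos: [0.6355, -0.1447, 0.0555]
orientation: [0.998, 0.064, 0.0, 0.0]
wrist_force: [0.9, -2.2, -0.5]
width: 0.153
grasp_force: 59.4
t 10.8 pos [ 0.6355 -0.1447  0.0555] yaw 0.128 tilt [ 0.0003 -0.0004] w 0.153 gf 59.4 F [ 0.9 -2.2 -0.5] q [ 0.33  0.72 -0.25  1.63  0.23  0.82 -1.46]
d [-0.0009 -0.0048  0.    ] |d| 0.005 rz -0.0
```

```bash

python3 inch.py '{"dx": [0, 0, 0, 0, 0, 0, 0, 0, 0, 0], "dy": [0, 0, 0, 0, 0, 0, 0, 0, 0, 0], "dz": [0, 0, 0, 0, 0, -0.4, -0.8, -0.8, 0, 0], "ax": [0, 0, 0, 0, 0, 0, 0, 0, 0, 0], "ay": [0, 0, 0, 0, 0, 0, 0, 0, 0, 0], "az": [0, 0, 0, 0, 0, 0, 0, 0, 0, 0], "finger_gap": [0.4, 0.8, 1, 1, 1, 1, 1, 1, 1, 1]}'
python3 d.py .431 -.117 .155 .19
```

```text
time_s: 11.8
eef_pos: [0.636, -0.1444, 0.1565]
orientation: [0.998, 0.064, 0.001, 0.0]
wrist_force: [-0.3, 0.6, -1.2]
width: 0.999
grasp_force: 0.0
t 11.8 pos [ 0.636  -0.1444  0.1565] yaw 0.128 tilt [ 0.0024 -0.0006] w 0.999 gf 0.0 F [-0.3  0.6 -1.2] q [ 0.35  0.61 -0.28  1.53  0.19  1.02 -1.42]
d [-0.1999 -0.0533  0.001 ] |d| 0.207 rz -0.062
```

```bash

python3 inch.py '{"dx": [-0.8, -0.8, -0.8, -0.8, -0.8, 0, 0, 0, 0], "dy": [-0.22, -0.22, -0.22, -0.22, -0.2, 0, 0, 0, 0], "dz": [0, 0, 0, 0, 0, 0, 0, 0, 0], "ax": [0, 0, 0, 0, 0, 0, 0, 0, 0], "ay": [0, 0, 0, 0, 0, 0, 0, 0, 0], "az": [0, 0, 0, 0, -0.3, 0, 0, 0, 0], "finger_gap": [1, 1, 1, 1, 1, 1, 1, 1, 1]}'
python3 - <<'E'
from h import *
import pickle
c=cam("wrist");save(c,"w5.png")
pickle.dump(c,open("w5.pkl","wb"))
E
python3 d.py .431 -.117 .06 .19
```

```text
time_s: 12.7
eef_pos: [0.4313, -0.1163, 0.1549]
orientation: [0.996, 0.094, 0.0, -0.0]
wrist_force: [0.2, -0.1, -0.1]
width: 1.004
grasp_force: 0.0
t 12.75 pos [ 0.4312 -0.1162  0.155 ] yaw 0.188 tilt [0.0001 0.0005] w 1.001 gf 0.0 F [ 0.2  0.6 -0.4] q [ 0.46  0.33 -0.33  2.06  0.15  0.77 -1.35]
d [-0.0003  0.0008  0.095 ] |d| 0.095 rz -0.002
```

View pics/w5.png

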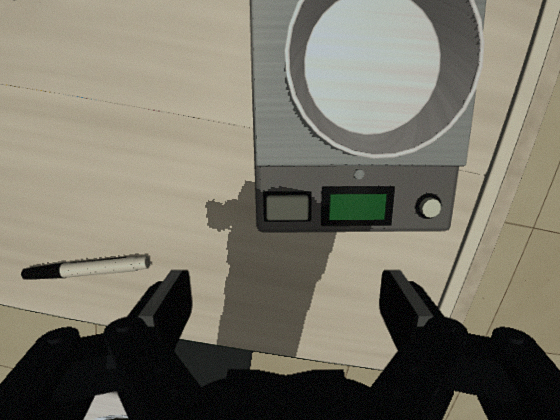

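Bowl stands on the platter (rim columns 285–481, front edge row 157); tare key at (287,207), power key (429,208), platter front corners (256,163) and (466,165).

```bash
python3 - <<'E'
from h import *
import pickle
c=pickle.load(open("w5.pkl","rb"))
k,p=onz(c,(287,207),.045),onz(c,(429,208),.045);print(k.round(4),p.round(4),np.linalg.norm(k-p),np.arctan2(p[0]-k[0],-(p[1]-k[1])))
l,r=onz(c,(285,58),.084),onz(c,(481,58),.084);b=onz(c,(383,157),.084);print(l,r,(l+r)/2,b)
w=k-p;w/=np.linalg.norm(w);x=np.array([w[1],-w[0],0]);pc=k+.105*x-.058*w;print("pc",pc,"bowl",(b+.062*x))
print([onz(c,q,.048).round(4) for q in((256,163),(466,165))])
E
```

```text
[ 0.4328 -0.1181  0.045 ] [ 0.4534 -0.232   0.045 ] 0.11568519875060845 0.1787505384426371
[ 0.53570484 -0.0971865   0.084     ] [ 0.56021878 -0.21560745  0.084     ] [ 0.54796181 -0.15639698  0.084     ] [ 0.48896036 -0.17110255  0.084     ]
pc [ 0.54644002 -0.15653375  0.045     ] bowl [ 0.54997249 -0.16007894  0.084     ]
[array([ 0.4637, -0.0882,  0.048 ]), array([ 0.493 , -0.2488,  0.048 ])]
```

```bash

python3 inch.py '{"dx": [0, 0, 0, 0, 0, 0, 0], "dy": [0.02, 0, 0, 0, 0, 0, 0], "dz": [0, 0.6, 0.8, 0.54, 0, 0, 0], "ax": [0, 0, 0, 0, 0, 0, 0], "ay": [0, 0, 0, 0, 0, 0, 0], "az": [0, 0, 0, 0, 0, 0, 0], "finger_gap": [0, 0, 0, 0, 0, 0, 0]}'
python3 d.py .432 -.1175 .0415 .19
```

```text
time_s: 13.45
eef_pos: [0.4315, -0.1174, 0.0595]
orientation: [0.996, 0.094, 0.001, 0.0]
wrist_force: [-0.3, -0.8, -0.4]
width: 0.002
grasp_force: 0.0
t 13.45 pos [ 0.4315 -0.1174  0.0595] yaw 0.188 tilt [ 0.002  -0.0004] w 0.002 gf 0.0 F [-0.3 -0.8 -0.4] q [ 0.4   0.49 -0.26  2.17  0.25  0.51 -1.44]
d [0.0005 0.0002 0.018 ] |d| 0.018 rz -0.002
```

```bash

python3 inch.py '{"dx": [0, 0, 0, 0, 0, 0], "dy": [0, 0, 0, 0, 0, 0], "dz": [0.16, 0.1, 0.04, 0, 0, 0], "ax": [0, 0, 0, 0, 0, 0], "ay": [0, 0, 0, 0, 0, 0], "az": [0, 0, 0, 0, 0, 0], "finger_gap": [0, 0, 0, 0, 0, 0]}'
python3 d.py .432 -.1175 .0415 .19
```

```text
time_s: 14.05
eef_pos: [0.4307, -0.1174, 0.0435]
orientation: [0.996, 0.094, 0.0, 0.0]
wrist_force: [0.4, -1.2, 2.2]
width: -0.0
grasp_force: 1.2
t 14.05 pos [ 0.4307 -0.1174  0.0435] yaw 0.188 tilt [ 0.0007 -0.0003] w -0.0 gf 1.2 F [ 0.4 -1.2  2.2] q [ 0.38  0.52 -0.24  2.19  0.27  0.46 -1.46]
d [0.0012 0.0003 0.002 ] |d| 0.002 rz -0.002
```

```bash

python3 inch.py '{"dx": [0, 0, 0, 0, 0, 0], "dy": [0, 0, 0, 0, 0, 0], "dz": [0.02, 0.02, 0.02, 0, 0, 0], "ax": [0, 0, 0, 0, 0, 0], "ay": [0, 0, 0, 0, 0, 0], "az": [0, 0, 0, 0, 0, 0], "finger_gap": [0, 0, 0, 0, 0, 0]}'
python3 d.py .432 -.1175 .0415 .19
```

```text
time_s: 14.65
eef_pos: [0.4308, -0.1174, 0.0409]
orientation: [0.996, 0.094, 0.001, 0.0]
wrist_force: [-0.8, -1.0, 13.1]
width: 0.003
grasp_force: 6.5
t 14.65 pos [ 0.4308 -0.1174  0.0409] yaw 0.188 tilt [ 0.0011 -0.0006] w 0.003 gf 6.5 F [-0.8 -1.  13.1] q [ 0.38  0.52 -0.24  2.19  0.27  0.46 -1.46]
d [ 0.0012  0.0003 -0.0006] |d| 0.001 rz -0.002
```

```bash

python3 inch.py '{"dx": [0, 0, 0, 0, 0, 0], "dy": [0, 0, 0, 0, 0, 0], "dz": [-0.2, -0.4, -0.8, -0.8, 0, 0], "ax": [0, 0, 0, 0, 0, 0], "ay": [0, 0, 0, 0, 0, 0], "az": [0, 0, 0, 0, 0, 0], "finger_gap": [0, 0, 0, 0, 1, 1]}'
python3 d.py .530 .305 .15 .86
```

```text
time_s: 15.25
eef_pos: [0.4302, -0.1172, 0.1509]
orientation: [0.996, 0.094, 0.0, 0.0]
wrist_force: [-0.5, 0.2, 0.5]
width: 0.331
grasp_force: 0.0
t 15.25 pos [ 0.4302 -0.1172  0.1509] yaw 0.188 tilt [ 0.0009 -0.0004] w 0.331 gf 0.0 F [-0.5  0.2  0.5] q [ 0.46  0.34 -0.34  2.07  0.16  0.76 -1.36]
d [ 0.1768 -0.3962  0.0008] |d| 0.434 rz -0.672
```

```bash

python3 inch.py '{"dx": [0.34, 0.36, 0.36, 0.36, 0.36, 0.36, 0.36, 0.36, 0.34, 0.32], "dy": [-0.8, -0.8, -0.8, -0.8, -0.8, -0.8, -0.8, -0.8, -0.8, -0.72], "dz": [0, 0, 0, 0, 0, 0, 0, 0, 0, 0], "ax": [0, 0, 0, 0, 0, 0, 0, 0, 0, 0], "ay": [0, 0, 0, 0, 0, 0, 0, 0, 0, 0], "az": [0, 0, 0, 0, 0, 0, 0, 0, 0, 0], "finger_gap": [1, 1, 1, 1, 1, 1, 1, 1, 1, 1]}'
python3 inch.py '{"dx": [0, 0, 0, 0, 0, 0, 0, 0], "dy": [0, 0, 0, 0, 0, 0, 0, 0], "dz": [0, 0, 0, 0, 0, 0, 0, 0], "ax": [0, 0, 0, 0, 0, 0, 0, 0], "ay": [0, 0, 0, 0, 0, 0, 0, 0], "az": [-0.7, -0.7, -0.7, -0.7, -0.55, 0, 0, 0], "finger_gap": [1, 1, 1, 1, 1, 1, 1, 1]}'
python3 - <<'E'
from h import *
import pickle
c=cam("wrist");save(c,"w6.png")
pickle.dump(c,open("w6.pkl","wb"))
E
python3 d.py .530 .305 .15 .86
```

```text
time_s: 16.25
eef_pos: [0.5282, 0.3064, 0.1481]
orientation: [0.996, 0.094, -0.002, 0.001]
wrist_force: [0.5, 0.2, -0.5]
width: 0.997
grasp_force: 0.0
time_s: 17.05
eef_pos: [0.529, 0.3045, 0.1496]
orientation: [0.91, 0.415, -0.001, 0.0]
wrist_force: [-0.2, 0.4, -0.2]
width: 1.0
grasp_force: 0.0
t 17.1 pos [0.5291 0.3046 0.1498] yaw 0.856 tilt [-0.0007 -0.0005] w 1.003 gf 0.0 F [ 0.6  0.1 -0.3] q [-0.23  0.59 -0.54  1.65  0.35  1.   -1.61]
d [ 0.0009  0.0004 -0.0002] |d| 0.001 rz -0.004
```

View pics/w6.png

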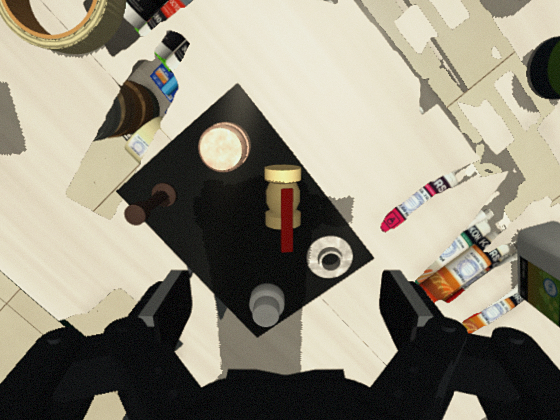

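The valve is upright in the image, aligned with the tool: body columns 264–302, rows 166–228, lever down to (287,250); cap top (222,147), flange (330,257), aerator (266,303) all leave room for the fingers.

```bash
python3 - <<'E'
from h import *
import pickle
c,b=[pickle.load(open(f,"rb")) for f in("w6.pkl","w2.pkl")]
for n,u,z in(("back",(282,174),.018),("front",(282,227),.018),("tip",(287,251),.038),("cap",(222,147),.038)):print(n,onz(c,u,z).round(4))
for n,u,v in(("tip",(287,251),(232,130)),("cap",(222,147),(85,104)),("back end top",(283,166),(160,72))):print(n,*tri(c,u,b,v))
E
```

```text
back [0.5421 0.324  0.018 ]
front [0.5107 0.2881 0.018 ]
tip [0.5046 0.2745 0.038 ]
cap [0.5239 0.3728 0.038 ]
tip [0.50478927 0.27367609 0.03642694] 0.0013914827255448715
cap [0.52285396 0.37312556 0.03463641] 0.0007286833378477923
back end top [0.54563387 0.3280291  0.01067184] 0.001787388671581735
```

The rows are not in the units I measure in: shifts go in shares of 50 mm and turns go in units of 0.2 rad. I convert before sending: 0.04 m is 0.8, 0.03 m is 0.6.

```bash

python3 inch.py '{"dx": [0.04, 0, 0, 0, 0, 0, 0], "dy": [0, 0, 0, 0, 0, 0, 0], "dz": [0.4, 0.8, 0.8, 0.6, 0, 0, 0], "ax": [0, 0, 0, 0, 0, 0, 0], "ay": [0, 0, 0, 0, 0, 0, 0], "az": [0, 0, 0, 0, 0, 0, 0], "finger_gap": [0.75, 0.75, 0.75, 0.75, 0.75, 0.75, 0.75]}'
python3 d.py .530 .306 .007 .86
```

```text
time_s: 17.8
eef_pos: [0.5317, 0.3072, 0.0222]
orientation: [0.909, 0.416, 0.001, -0.0]
wrist_force: [-0.8, -0.5, -0.6]
width: 0.749
grasp_force: 0.0
t 17.8 pos [0.5317 0.3072 0.0222] yaw 0.857 tilt [0.0024 0.0017] w 0.749 gf 0.0 F [-0.8 -0.5 -0.6] q [-0.29  0.75 -0.46  1.76  0.46  0.74 -1.7 ]
d [-0.002  -0.0005  0.0152] |d| 0.015 rz -0.003
```

```bash

python3 inch.py '{"dx": [-0.02, 0, 0, 0, 0, 0, 0], "dy": [0, 0, 0, 0, 0, 0, 0], "dz": [0.24, 0.02, 0, 0, 0, 0, 0], "ax": [0, 0, 0, 0, 0, 0, 0], "ay": [0, 0, 0, 0, 0, 0, 0], "az": [0, 0, 0, 0, 0, 0, 0], "finger_gap": [0.75, 0.75, 0.3, 0, 0, 0, 0]}'
python3 d.py .530 .306 .007 .86
python3 inch.py '{"dx": [0, 0, 0, 0, 0, 0], "dy": [0, 0, 0, 0, 0, 0], "dz": [-0.4, -0.8, -0.8, -0.8, 0, 0], "ax": [0, 0, 0, 0, 0, 0], "ay": [0, 0, 0, 0, 0, 0], "az": [0, 0, 0, 0, 0, 0], "finger_gap": [0, 0, 0, 0, 0, 0]}'
python3 d.py .544 -.1415 .14 .86
```

```text
time_s: 18.5
eef_pos: [0.5301, 0.3057, 0.0078]
orientation: [0.909, 0.416, 0.0, -0.0]
wrist_force: [-0.7, 0.9, 6.0]
width: 0.341
grasp_force: 59.4
t 18.5 pos [0.5301 0.3057 0.0078] yaw 0.858 tilt [0.0004 0.0004] w 0.341 gf 59.4 F [-0.7  0.9  6. ] q [-0.29  0.76 -0.45  1.77  0.48  0.71 -1.71]
d [ 0.0002 -0.0003  0.0008] |d| 0.001 rz -0.002
time_s: 19.1
eef_pos: [0.5304, 0.3052, 0.1477]
orientation: [0.91, 0.416, 0.001, 0.0]
wrist_force: [-0.8, 0.3, -2.0]
width: 0.34
grasp_force: 60.0
t 19.1 pos [0.5304 0.3052 0.1477] yaw 0.857 tilt [0.0013 0.0003] w 0.34 gf 60.0 F [-0.8  0.3 -2. ] q [-0.23  0.6  -0.54  1.65  0.36  0.99 -1.61]
d [-0.3289  0.3026  0.0076] |d| 0.447 rz -0.003
```

```bash

python3 inch.py '{"dx": [-0.66, -0.66, -0.66, -0.66, -0.66, -0.66, -0.66, -0.66, -0.66, -0.64, 0, 0], "dy": [0.6, 0.6, 0.6, 0.6, 0.6, 0.6, 0.6, 0.6, 0.62, 0.62, 0, 0], "dz": [0, 0, 0, 0, 0, 0, 0, 0, 0, 0, 0, 0], "ax": [0, 0, 0, 0, 0, 0, 0, 0, 0, 0, 0, 0], "ay": [0, 0, 0, 0, 0, 0, 0, 0, 0, 0, 0, 0], "az": [0, 0, 0, 0, 0, 0, 0, 0, 0, 0, 0, 0], "finger_gap": [0, 0, 0, 0, 0, 0, 0, 0, 0, 0, 0, 0]}'
python3 d.py .544 -.1415 .064 .86
```

```text
time_s: 20.3
eef_pos: [0.5419, -0.1424, 0.1452]
orientation: [0.91, 0.414, -0.001, -0.001]
wrist_force: [-0.6, -0.2, -2.2]
width: 0.341
grasp_force: 60.0
t 20.3 pos [ 0.5419 -0.1424  0.1452] yaw 0.854 tilt [-0.0035  0.001 ] w 0.341 gf 60.0 F [-0.6 -0.2 -2.2] q [ 0.57  0.53 -0.56  1.79  0.34  0.92 -0.85]
d [0.0022 0.0013 0.0812] |d| 0.081 rz -0.006
```

```bash

python3 inch.py '{"dx": [0.02, 0, 0, 0, 0, 0], "dy": [0.02, 0, 0, 0, 0, 0], "dz": [0.6, 0.6, 0.24, 0, 0, 0], "ax": [0, 0, 0, 0, 0, 0], "ay": [0, 0, 0, 0, 0, 0], "az": [0, 0, 0, 0, 0, 0], "finger_gap": [0, 0, 0, 0, 0, 0]}'
python3 d.py .544 -.1415 .060 .86
```

```text
time_s: 20.9
eef_pos: [0.5456, -0.1405, 0.0765]
orientation: [0.909, 0.416, 0.001, 0.001]
wrist_force: [0.1, -0.6, -2.5]
width: 0.338
grasp_force: 60.0
t 20.9 pos [ 0.5456 -0.1405  0.0765] yaw 0.858 tilt [ 0.002  -0.0002] w 0.338 gf 60.0 F [ 0.1 -0.6 -2.5] q [ 0.53  0.62 -0.51  1.86  0.42  0.77 -0.91]
d [-0.0018 -0.0006  0.0165] |d| 0.017 rz -0.002
```

```bash

python3 inch.py '{"dx": [-0.02, 0, 0, 0, 0], "dy": [-0.02, 0, 0, 0, 0], "dz": [0.12, 0.1, 0.04, 0, 0], "ax": [0, 0, 0, 0, 0], "ay": [0, 0, 0, 0, 0], "az": [0, 0, 0, 0, 0], "finger_gap": [0, 0, 0, 0, 0]}'
python3 d.py .544 -.1415 .058 .86
```

```text
time_s: 21.4
eef_pos: [0.5433, -0.141, 0.0623]
orientation: [0.909, 0.416, 0.0, -0.0]
wrist_force: [-0.1, 1.0, -0.9]
width: 0.342
grasp_force: 60.0
t 21.4 pos [ 0.5433 -0.141   0.0623] yaw 0.858 tilt [-0.      0.0001] w 0.342 gf 60.0 F [-0.1  1.  -0.9] q [ 0.53  0.64 -0.5   1.87  0.43  0.74 -0.92]
d [0.0001 0.0009 0.0043] |d| 0.004 rz -0.002
```

```bash

python3 inch.py '{"dx": [0, 0, 0, 0, 0, 0, 0, 0, 0, 0, 0], "dy": [0, 0, 0, 0, 0, 0, 0, 0, 0, 0, 0], "dz": [0.04, 0, 0, 0, 0, 0, -0.4, -0.8, -0.8, 0, 0], "ax": [0, 0, 0, 0, 0, 0, 0, 0, 0, 0, 0], "ay": [0, 0, 0, 0, 0, 0, 0, 0, 0, 0, 0], "az": [0, 0, 0, 0, 0, 0, 0, 0, 0, 0, 0], "finger_gap": [0, 0, 0.42, 0.48, 0.5, 0.5, 0.5, 0.5, 0.7, 1, 1]}'
python3 d.py .523 .373 .16 .86
python3 - <<'E'
from h import *
c=cam("wrist");a=c["img"]
cv2.imwrite("pics/w7.png",cv2.convertScaleAbs(a,alpha=1.2)[:,:,::-1])
import pickle;pickle.dump(c,open("w7.pkl","wb"))
E
```

```text
time_s: 22.5
eef_pos: [0.5437, -0.1412, 0.1612]
orientation: [0.909, 0.416, 0.001, 0.001]
wrist_force: [0.2, -0.7, -0.2]
width: 0.977
grasp_force: 0.0
t 22.5 pos [ 0.5437 -0.1412  0.1612] yaw 0.857 tilt [ 0.002  -0.0009] w 0.977 gf 0.0 F [ 0.2 -0.7 -0.2] q [ 0.58  0.52 -0.57  1.77  0.33  0.95 -0.84]
d [ 0.3753 -0.3521  0.0006] |d| 0.515 rz -0.003
```

View pics/w7.png

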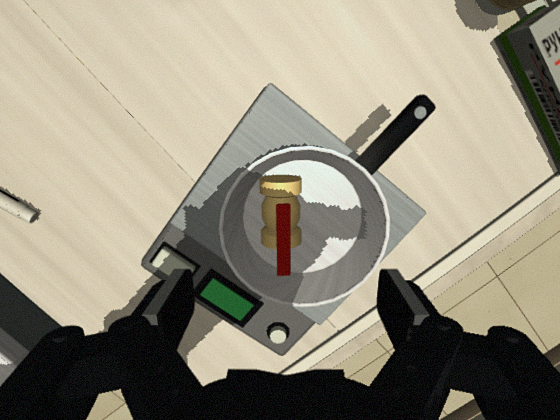

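Valve lies in the bowl at columns 261–302, rows 175–275; the free floor is to its right, about (334,215), with the rim at columns 220–388.

```bash
python3 - <<'E'
from h import *
import pickle
c=pickle.load(open("w7.pkl","rb"))
for n,u,z in(("valve R",(302,200),.067),("lever",(284,240),.088),("rim L",(220,225),.084),("rim R",(388,225),.084),("rim top",(303,146),.084),("rim bot",(303,306),.084),("floor R",(362,217),.052),("floorL",(243,217),.052)):
    p=onz(c,u,z);print(n,p.round(4))
E
python3 inch.py '{"dx": [0.74, 0.76, 0.76, 0.76, 0.76, 0.76, 0.76, 0.76, 0.76, 0.68, 0, 0], "dy": [-0.7, -0.7, -0.7, -0.7, -0.7, -0.7, -0.7, -0.7, -0.7, -0.7, 0, 0], "dz": [0, 0, 0, 0, 0, 0, 0, 0, 0, 0, 0, 0], "ax": [0, 0, 0, 0, 0, 0, 0, 0, 0, 0, 0, 0], "ay": [0, 0, 0, 0, 0, 0, 0, 0, 0, 0, 0, 0], "az": [0, 0, 0, 0, 0, 0, 0, 0, 0, 0, 0, 0], "finger_gap": [1, 1, 1, 1, 1, 1, 1, 1, 1, 1, 1, 1]}'
python3 d.py .523 .373 .007 .86
```

```text
valve R [ 0.5603 -0.1413  0.067 ]
lever [ 0.5346 -0.1504  0.088 ]
rim L [ 0.5067 -0.113   0.084 ]
rim R [ 0.5973 -0.1919  0.084 ]
rim top [ 0.587  -0.1094  0.084 ]
rim bot [ 0.5085 -0.2029  0.084 ]
floor R [ 0.5859 -0.1879  0.052 ]
floorL [ 0.5131 -0.1245  0.052 ]
time_s: 23.75
eef_pos: [0.5227, 0.3585, 0.1583]
orientation: [0.909, 0.417, -0.002, 0.0]
wrist_force: [0.7, -1.5, 0.0]
width: 0.997
grasp_force: 0.0
t 23.75 pos [0.5227 0.3585 0.1583] yaw 0.861 tilt [-0.0028 -0.0014] w 0.997 gf 0.0 F [ 0.7 -1.5  0. ] q [-0.31  0.62 -0.55  1.57  0.36  1.05 -1.67]
d [ 0.0116 -0.009   0.1512] |d| 0.152 rz 0.001
```

```bash

python3 inch.py '{"dx": [0.22, 0, 0, 0, 0, 0, 0], "dy": [-0.18, 0, 0, 0, 0, 0, 0], "dz": [0.6, 0.8, 0.8, 0.5, 0, 0, 0], "ax": [0, 0, 0, 0, 0, 0, 0], "ay": [0, 0, 0, 0, 0, 0, 0], "az": [0, 0, 0, 0, 0, 0, 0], "finger_gap": [0.75, 0.75, 0.75, 0.75, 0.75, 0.75, 0.75]}'
python3 d.py .523 .373 .008 .86
```

```text
time_s: 24.45
eef_pos: [0.5258, 0.3716, 0.0269]
orientation: [0.91, 0.415, 0.001, -0.0]
wrist_force: [-0.1, 0.3, 0.1]
width: 0.748
grasp_force: 0.0
t 24.45 pos [0.5258 0.3716 0.0269] yaw 0.857 tilt [0.0019 0.0012] w 0.748 gf 0.0 F [-0.1  0.3  0.1] q [-0.38  0.78 -0.48  1.67  0.46  0.81 -1.78]
d [-0.0008 -0.0031  0.0189] |d| 0.019 rz -0.003
```

```bash

python3 inch.py '{"dx": [0, 0, 0, 0, 0, 0, 0], "dy": [-0.04, 0, 0, 0, 0, 0, 0], "dz": [0.24, 0.1, 0, 0, 0, 0, 0], "ax": [0, 0, 0, 0, 0, 0, 0], "ay": [0, 0, 0, 0, 0, 0, 0], "az": [0, 0, 0, 0, 0, 0, 0], "finger_gap": [0.75, 0.75, 0.4, 0, 0, 0, 0]}'
python3 d.py .523 .373 .008 .86
python3 inch.py '{"dx": [0, 0, 0, 0, 0, 0], "dy": [0, 0, 0, 0, 0, 0], "dz": [-0.4, -0.8, -0.8, -0.8, 0, 0], "ax": [0, 0, 0, 0, 0, 0], "ay": [0, 0, 0, 0, 0, 0], "az": [0, 0, 0, 0, 0, 0], "finger_gap": [0, 0, 0, 0, 0, 0]}'
python3 d.py .568 -.171 .15 2.43
```

```text
time_s: 25.15
eef_pos: [0.5233, 0.3731, 0.0087]
orientation: [0.909, 0.416, 0.0, -0.0]
wrist_force: [0.2, 0.3, 2.5]
width: 0.417
grasp_force: 60.1
t 25.15 pos [0.5233 0.3731 0.0087] yaw 0.858 tilt [0.0005 0.0005] w 0.417 gf 60.1 F [0.2 0.3 2.5] q [-0.39  0.8  -0.47  1.69  0.48  0.77 -1.79]
d [-0.0003 -0.0002  0.0007] |d| 0.001 rz -0.002
time_s: 25.75
eef_pos: [0.5235, 0.373, 0.1491]
orientation: [0.909, 0.416, 0.001, -0.0]
wrist_force: [0.1, -0.0, -0.9]
width: 0.418
grasp_force: 60.1
t 25.75 pos [0.5235 0.373  0.1491] yaw 0.858 tilt [0.0017 0.0008] w 0.418 gf 60.1 F [ 0.1 -0.  -0.9] q [-0.34  0.64 -0.55  1.56  0.37  1.04 -1.7 ]
d [-0.3822  0.3896 -0.0012] |d| 0.546 rz 1.569
```

```bash

python3 inch.py '{"dx": [-0.64, -0.64, -0.64, -0.64, -0.64, -0.64, -0.64, -0.64, -0.64, -0.64, -0.64, -0.6], "dy": [0.64, 0.66, 0.66, 0.66, 0.66, 0.66, 0.66, 0.66, 0.64, 0.64, 0.64, 0.62], "dz": [0, 0, 0, 0, 0, 0, 0, 0, 0, 0, 0, 0], "ax": [0, 0, 0, 0, 0, 0, 0, 0, 0, 0, 0, 0], "ay": [0, 0, 0, 0, 0, 0, 0, 0, 0, 0, 0, 0], "az": [0, 0, 0, 0, 0, 0, 0, 0, 0, 0, 0, 0], "finger_gap": [0, 0, 0, 0, 0, 0, 0, 0, 0, 0, 0, 0]}'
python3 inch.py '{"dx": [0, 0, 0, 0, 0, 0, 0, 0, 0, 0, 0, 0], "dy": [0, 0, 0, 0, 0, 0, 0, 0, 0, 0, 0, 0], "dz": [0, 0, 0, 0, 0, 0, 0, 0, 0, 0, 0, 0], "ax": [0, 0, 0, 0, 0, 0, 0, 0, 0, 0, 0, 0], "ay": [0, 0, 0, 0, 0, 0, 0, 0, 0, 0, 0, 0], "az": [-0.7, -0.7, -0.7, -0.7, -0.7, -0.7, -0.7, -0.7, -0.75, -0.75, -0.75, 0], "finger_gap": [0, 0, 0, 0, 0, 0, 0, 0, 0, 0, 0, 0]}'
python3 d.py .568 -.171 .075 2.43
```

```text
time_s: 26.95
eef_pos: [0.5669, -0.1734, 0.1464]
orientation: [0.91, 0.416, -0.001, -0.001]
wrist_force: [1.3, -0.1, -1.3]
width: 0.416
grasp_force: 60.1
time_s: 28.15
eef_pos: [0.5672, -0.1713, 0.1463]
orientation: [0.348, 0.937, 0.0, -0.002]
wrist_force: [0.6, -0.4, 0.2]
width: 0.419
grasp_force: 60.2
t 28.15 pos [ 0.5672 -0.1713  0.1463] yaw 2.43 tilt [-0.003   0.0017] w 0.419 gf 60.2 F [ 0.6 -0.4  0.2] q [ 0.83  0.7  -1.    1.7   0.65  1.11  0.49]
d [-0.0006  0.0008  0.0713] |d| 0.071 rz 0.0
```

```bash

python3 inch.py '{"dx": [0, 0, 0, 0, 0, 0], "dy": [0, 0, 0, 0, 0, 0], "dz": [0.6, 0.6, 0.2, 0, 0, 0], "ax": [0, 0, 0, 0, 0, 0], "ay": [0, 0, 0, 0, 0, 0], "az": [0, 0, 0, 0, 0, 0], "finger_gap": [0, 0, 0, 0, 0, 0]}'
python3 d.py .568 -.171 .064 2.43
```

```text
time_s: 28.75
eef_pos: [0.5692, -0.1709, 0.0796]
orientation: [0.35, 0.937, 0.0, 0.001]
wrist_force: [0.2, -0.2, -0.6]
width: 0.416
grasp_force: 60.2
t 28.75 pos [ 0.5692 -0.1709  0.0796] yaw 2.427 tilt [ 0.002  -0.0002] w 0.416 gf 60.2 F [ 0.2 -0.2 -0.6] q [ 0.79  0.77 -0.94  1.77  0.74  0.99  0.42]
d [ 0.0009 -0.0008  0.0156] |d| 0.016 rz -0.003
```

```bash

python3 inch.py '{"dx": [0.02, 0, 0, 0, 0], "dy": [-0.02, 0, 0, 0, 0], "dz": [0.12, 0.1, 0.06, 0, 0], "ax": [0, 0, 0, 0, 0], "ay": [0, 0, 0, 0, 0], "az": [0, 0, 0, 0, 0], "finger_gap": [0, 0, 0, 0, 0]}'
python3 d.py .568 -.171 .064 2.43
```

```text
time_s: 29.25
eef_pos: [0.5669, -0.1712, 0.0642]
orientation: [0.349, 0.937, 0.0, -0.0]
wrist_force: [-0.7, -1.0, -0.5]
width: 0.417
grasp_force: 60.2
t 29.25 pos [ 0.5669 -0.1712  0.0642] yaw 2.428 tilt [-0.0001  0.0002] w 0.417 gf 60.2 F [-0.7 -1.  -0.5] q [ 0.79  0.79 -0.92  1.79  0.76  0.96  0.4 ]
d [-0.0007  0.0009  0.0002] |d| 0.001 rz -0.002
```

```bash

python3 inch.py '{"dx": [0, 0, 0, 0, 0, 0, 0, 0, 0, 0, 0, 0], "dy": [0, 0, 0, 0, 0, 0, 0, 0, 0, 0, 0, 0], "dz": [0.06, 0, 0, 0, 0, 0, -0.4, -0.8, -0.8, -0.6, 0, 0], "ax": [0, 0, 0, 0, 0, 0, 0, 0, 0, 0, 0, 0], "ay": [0, 0, 0, 0, 0, 0, 0, 0, 0, 0, 0, 0], "az": [0, 0, 0, 0, 0, 0, 0, 0, 0, 0, 0, 0], "finger_gap": [0, 0, 0.48, 0.53, 0.55, 0.55, 0.55, 0.55, 0.7, 1, 1, 1]}'
python3 - <<'E'
from h import *
import pickle
c=cam("wrist");save(c,"w8.png");pickle.dump(c,open("w8.pkl","wb"))
h=cv2.cvtColor(c["img"],cv2.COLOR_RGB2HSV)
# copper cap (pinkish), red lever, brightest rim via masks
for n,lo,hi,z in(("red lever",(0,170,60),(6,255,255),.088),("valve brass",(14,70,60),(26,255,255),.07),("cap",(4,35,60),(13,165,255),.085)):
    m=cv2.morphologyEx(cv2.inRange(h,lo,hi),cv2.MORPH_OPEN,np.ones((3,3)))
    k,l,s,ce=cv2.connectedComponentsWithStats(m)
    for i in np.argsort(-s[1:,4])[:2]+1: print(n,s[i],ce[i].round(),onz(c,ce[i],z).round(3))
print(ctrl.get_obs()["eef_pos"])
E
```

```text
time_s: 30.45
eef_pos: [0.567, -0.1714, 0.1918]
orientation: [0.35, 0.937, -0.0, 0.001]
wrist_force: [-0.6, -0.9, -0.7]
width: 1.0
grasp_force: 0.0
red lever [244 160  12  12  99] [249. 165.] [ 0.521 -0.169  0.088]
red lever [287 162  16   8  82] [294. 165.] [ 0.543 -0.144  0.088]
valve brass [ 268  138   65   39 1457] [304. 152.] [ 0.542 -0.132  0.07 ]
valve brass [269 173  13   4  49] [275. 174.] [ 0.541 -0.162  0.07 ]
cap [268 197  33  33 432] [286. 215.] [ 0.569 -0.174  0.085]
cap [264 194  15  14  73] [272. 201.] [ 0.553 -0.175  0.085]
[ 0.56645417 -0.17151726  0.19076975]
```

```bash

python3 inch.py '{"dx": [0.6, 0.8, 0.9, 0.9, 0.8, 0, 0, 0], "dy": [0, 0, 0, 0, 0, 0, 0, 0], "dz": [-0.6, -0.4, 0, 0, 0, 0, 0, 0], "ax": [0, 0, 0, 0, 0, 0, 0, 0], "ay": [0, 0, 0, 0, 0, 0, 0, 0], "az": [0, 0, 0, 0, 0, 0, 0, 0], "finger_gap": [1, 1, 1, 1, 1, 1, 1, 1]}'
python3 - <<'E'
from h import *
import pickle
w=pickle.load(open("w8.pkl","rb"))
s=cam("scene");t=cam("top");save(s,"s9.png");save(t,"t9.png")
for n,c,(r0,r1,c0,c1) in(("top",t,(195,275,300,385)),("scene",s,(150,250,310,430))):
    h=cv2.cvtColor(c["img"],cv2.COLOR_RGB2HSV);print(n)
    for k,lo,hi in(("red",(0,120,60),(8,255,255)),("brass",(14,60,80),(28,255,255)),("copper",(3,30,80),(13,200,255))):
        m=np.zeros(h.shape[:2],np.uint8);m[r0:r1,c0:c1]=cv2.inRange(h,lo,hi)[r0:r1,c0:c1]
        q,l,st,ce=cv2.connectedComponentsWithStats(m)
        if q>1:
            i=1+np.argmax(st[1:,4]);e=tri(c,ce[i],w,{"red":(294,165),"brass":(304,152),"copper":(286,215)}[k]);print(k,st[i],e[0].round(3),round(e[1],4), onz(c,ce[i],.085).round(3))
    # bright rim / aerator
b=t["img"].min(2);m=np.zeros_like(b);m[230:280,185:235]=(b[230:280,185:235]>90)*255
q,l,st,ce=cv2.connectedComponentsWithStats(m)
for i in range(1,q):
    if st[i,4]>8:print("mat blob",st[i],onz(t,ce[i],.034).round(3))
o=ctrl.get_obs();print(o["time_s"],o["eef_pos"],np.round(o["wrist_force"],1))
E
```

```text
time_s: 31.3
eef_pos: [0.4162, -0.0412, 0.2409]
orientation: [0.35, 0.937, 0.0, -0.0]
wrist_force: [-0.5, -0.8, -0.1]
width: 0.999
grasp_force: 0.0
top
brass [333 245   1   1   1] [ 0.514 -0.129  0.036] 0.0655 [ 0.476 -0.117  0.085]
copper [344 214   1   1   1] [ 0.517 -0.119  0.321] 0.0162 [ 0.565 -0.149  0.085]
scene
red [355 180  22   4  44] [ 0.54  -0.146  0.089] 0.0085 [ 0.541 -0.154  0.085]
brass [348 181  22  13 192] [ 0.541 -0.133  0.076] 0.003 [ 0.529 -0.125  0.085]
copper [353 169  25  17 223] [ 0.572 -0.178  0.072] 0.0007 [ 0.557 -0.164  0.085]
mat blob [205 230  15   9  90] [0.507 0.23  0.034]
mat blob [ 185  230   50   50 1048] [0.427 0.207 0.034]
mat blob [203 251  12  11 106] [0.443 0.238 0.034]
31.4 [ 0.41629867 -0.04100029  0.24087119] [-0.1  0.5  0.1]
```

```bash
python3 -c "
from cell import ctrl
print(ctrl.hand_in())"
```

```text
the job is handed in; nothing more can be done
None
```

I handed the job in at about 31 s of the 72 s. The hand-in gave no verdict. The aerator is on the mat, the tare key was pressed fully down (13 N) with the bowl empty on the platter, and the valve and cap are in the bowl about 5 mm off the platter's middle. I released the key but did not re-measure it up.

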